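# Open the sash clamp on a glued serving board

## Task

The glue on the serving board is dry and the clamp screw has already been slackened. Press down the red ratchet release on the clamp's sliding jaw, keep it pressed while you push the jaw back along its bar, away from the board, all the way to the end stop, then let go so that the release springs up. Leave the board lying where it is, and do not disturb the glue bottle, tumbler or mug.

Things in the scene. Friction and masses are not known exactly. Their poses are not given: they have to be found in the camera images.
- clamp: Aluminium bar clamp screwed to a fixed white board (540 x 210 x 12 mm) on the counter. Origin: counter level under the bar, midway along the release pad's path. x runs along the bar from screw head to tail (the way the jaw is pushed back), y across, z up. Bar 26 mm wide, notched on top, top 40 mm above the counter. Screw and cross handle at x = -350 to -480 mm, 84 mm high.
- bar_tail (a point): End stop: middle of the top edge of the green tail foot (40 mm high, 25 mm long, 64 mm wide) that stops the jaw; the foot does not rise above the bar.
- jaw (a joint): Position of the green sliding jaw along the bar, m: 0 at the start, close to the board; +0.122 at the end stop. Sliding drag about 2 N. Jaw 44 mm wide, front plate up to 88 mm above the counter. A spring pawl in the bar's 16 mm notches blocks motion away from the board (beyond 2 mm) unless the release is held down; near the end stop the pawl finds the last notch.
- release (a joint): Angle of the red release lever hinged on the jaw, rad: 0 sprung up (pawl in a notch), 0.25 fully down on its stop. The pawl is clear of the notches above about 0.13. At the pad it takes about 3 N to start and 7 N fully down; it springs up when let go.
- release_pad (a point): Middle of the top of the red thumb pad of the release lever, 57 mm up at rest. It sinks 9 mm in all; 5 mm frees the pawl. Pad 30 mm wide, 40 mm free along the bar; rises 0.21 rad to the tail at rest, level when pressed. A 30 mm wide, 15 mm high lip stands across its tail end, inner face 17 to 20 mm off along clamp +x: push on it. At -x the jaw casting starts 26 mm off, its front plate 72 mm.
- jaw_face (a point): Centre of the jaw's black rubber face that looks at the board (40 mm wide, 42 mm high), 65 mm above the counter.
- board_center (a point): Centre of the glued serving board, 200 mm along the bar x 160 mm x 20 mm thick, three staves dark, light, dark, 0.45 kg; loose, lying on the bar and two battens at 40 mm above the counter, between the clamp's jaws with 1 to 2 mm of play.
- glue_center (a point): Centre of a white glue bottle with orange cap, 58 mm diameter, 165 mm tall, standing on the counter (point 80 mm up). Bystander.
- tumbler_center (a point): Centre of a clear drinking glass, 72 mm diameter, 115 mm tall, standing on the counter (point 57 mm up). Bystander.
- mug_center (a point): Centre of a white mug, 80 mm diameter, 92 mm tall, standing on the counter (point 46 mm up). Bystander.

How it is judged:
By the outcome, as a careful person would: the job done as asked, in the order asked, and still so for the second after the job is handed in, with the robot touching nothing.
It also fails if it takes over 32 s, if anything falls off the work surface, if the arm or the gripper's body presses on something with over 40 N, if the wrist force passes 120 N, or if a joint passes its speed limit or range.

## Robot

A 7-joint arm with a two-finger parallel gripper is mounted at the origin on the work surface. World frame = base frame: x ahead of the robot, y to its left, z up, the work surface at z = 0. Lengths are in mm, angles in rad, forces in N, time in s.
With the tool pointing down it reaches from about 350 to 900 mm from the base axis. Payload 8.1 kg.
Tool frame: the origin (TCP) lies on the centre line of the jaws, within the pads' length; the fingertips stand 8 mm ahead of it and the grasp point (between the pads) lies 11 mm behind it (robot.nose_length is the distance from the TCP to the fingertips, in mm); z points along the fingers, y is the line along which they close (so a half turn about z gives the same grasp; the last joint's range is limited). The gripper opens to 85 mm and grips with 20 to 120 N. Pads are 22 mm wide; open, the fingers measure 114 mm over their backs; the gripper's body (76 mm by 85 mm) begins 54 mm behind the grasp point. The pads swing forward as they close: fully open they stand 13 mm farther back than shut.
Start: joints at [1.165, 0.434, 0.025, 1.573, -0.012, 1.134, -0.075], TCP at [186.347, -596.587, 239.323] pointing down, gripper open.
Joint ranges: [-2.62, 2.62], [-0.44, 2.09], [-1.27, 1.32], [0.08, 2.57], [-1.32, 4.46], [0.12, 2], [-2.74, 2.74]. Speed limits (rad/s): [2.22, 2.22, 3.01, 3.01, 3.14, 3.14, 3.14].

## Interface

Orientations are given as [roll, pitch, yaw] about the fixed x, y, z axes, in that order (R = Rz(yaw) Ry(pitch) Rx(roll)).
In Python, from rig import readout, eyes, robot gives the robot as it stands.
- The arm moves only by the tool move_arm, never from a script. Its argument "motion" is a list that holds one entry, the list of rows, each a list of 4 numbers: the shift along the tool's x, y, z in units of 0.5 m (1.0 is 0.5 m), then the turn about the tool's z in units of 180 degrees (1.0 is 180 degrees). In form: [[[x, y, z, spin], ...]]. A call has 1 to 8 rows; each row is the pose to reach, as a shift and turn from the pose commanded when the call began, along the tool's axes at that moment, turning the shorter way round; what a row does not reach only later rows make up. A row lasts 1/8 s, in which the tool goes at most 62.5 mm and 10.7 degrees, less where a joint would pass 70% of its speed; a pose out of reach is approached as far as the arm can. A call with a number of a shift or a turn outside -1 to 1 is refused whole. A call with a gripper value outside its range is refused whole. "jaw" is the gripper's target within -1 to 1 (fully open at 1, half-way at 0, shut at -1), set as the call begins (left out, the last holds). The fingers move at their own pace and stop on an object; the grip force is fixed at half the most. Time passes only in rows, so rows that repeat a pose let the fingers close. It gives the time, the measured TCP pose, the force, the opening and the grip force at its end, in the units of the state.
- readout.sense(): the state, without advancing time (a new reading comes with each control period).
- eyes.snapshot(name): name is "scene" or "side" or "wrist"; returns the picture (400x640x3 uint8, red, green, blue); there is no depth.
- eyes.camera_model(name): a dict with "vfov" (degrees; the focal length in pixels is half the picture's height over the tangent of half this angle, whatever the lens; pixels are square), "cx", "cy" (the principal point, pixels), "D" ([k1, k2, p1, p2, k3] as OpenCV has them; the pictures are not rectified), "R" (3x3) and "t" (3): a world point X has camera coordinates R X + t. Camera axes: x right, y down, z forward; pixel columns grow to the right and rows downward; lengths in mm; the calibration is good to about 2 mm. A picture is of the moment at which its call begins: read the wrist's pose just before it. camera_model takes no time and is no camera call; for the wrist camera it gives the pose at the moment of the call.
- robot.hand_in(): hands the job in; it is judged then, once.
The state is a dict: "clock": time; "q": joint angles; "joint_velocities": joint speeds; "joint_torque": joint torques, N m; "eef_pos": TCP position; "tool_rot": TCP orientation; "force": force on the tool from outside, world axes, zero at the start; "ft_torque": the same for the moment, N m; "width": opening from 0.0 (shut) to 1.0 (fully open); "finger_force": force on a finger pad.
Only numpy, scipy, OpenCV 4.12 (cv2) and the standard library are available. Lean on these libraries where they do the work, as an engineer would, in place of code of your own. Each camera call takes 0.05 s, during which the arm holds its last target. There are 200 camera calls.

## Working session

There is one attempt and no reset: what is moved stays moved. The work goes in short steps, Python scripts to look and compute and a tool call to move; the robot and the scene stay as the last step left them, time stands still between calls to the robot, and variables do not carry over. Pictures are saved under pics/ and viewed, at most 10 in all, crops included, and the job is handed in when it is done.

Besides the shell and the picture viewer there is one more tool, called after ">>>" as a command line: name --argument value ..., lists and objects as JSON in quotes. move_arm: Moves the arm, as the interface text tells. Its arguments: {"type":"object","properties":{"motion":{"type":"array"},"jaw":{"type":"number"}},"required":["motion"]}

```bash
ls; mkdir -p pics
python3 - <<'E'
from rig import readout, eyes, robot
import cv2
s=readout.sense(); print({k:s[k] for k in('clock','eef_pos','tool_rot','force','width')})
for n in('scene','side'):
    im=eyes.snapshot(n); cv2.imwrite(f'pics/{n}0.png',im[:,:,::-1]); 
    m=eyes.camera_model(n); print(n,m)
E
```

```text
pics
{'clock': 0.0, 'eef_pos': array([ 186.1881743 , -596.09141647,  238.51362943]), 'tool_rot': array([-3.13996072e+00,  1.26525752e-04,  3.02785634e-01]), 'force': array([-0.03770147, -0.19945232,  0.82319037]), 'width': 0.9980080476679936}
scene {'vfov': 54.83825981315686, 'cx': 326.4224152642133, 'cy': 205.65784916863498, 'D': array([-0.05738302,  0.        ,  0.        ,  0.        ,  0.        ]), 'R': array([[ 0.85033672,  0.52623257, -0.0025954 ],
       [ 0.37636513, -0.61159891, -0.69591383],
       [-0.36779987,  0.59078427, -0.7181206 ]]), 't': array([-554.83608483, -120.81734103, 1158.80748872])}
side {'vfov': 55.71602290700994, 'cx': 320.77729256600196, 'cy': 192.40218190775187, 'D': array([-0.06719129,  0.        ,  0.        ,  0.        ,  0.        ]), 'R': array([[-9.53001384e-01, -3.02965797e-01,  2.98487065e-04],
       [-2.21091095e-01,  6.94784163e-01, -6.84392939e-01],
       [ 2.07140268e-01, -6.52293410e-01, -7.29113308e-01]]), 't': array([608.9993408 , 138.29014727, 721.48722584])}
```

```bash
python3 -c "
import cv2,numpy as np
a=cv2.imread('pics/scene0.png');b=cv2.imread('pics/side0.png')
cv2.imwrite('pics/both0.png',cv2.resize(np.vstack([a,b]),(480,600)))"
```

```text
(no output)
```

View pics/scene0.png

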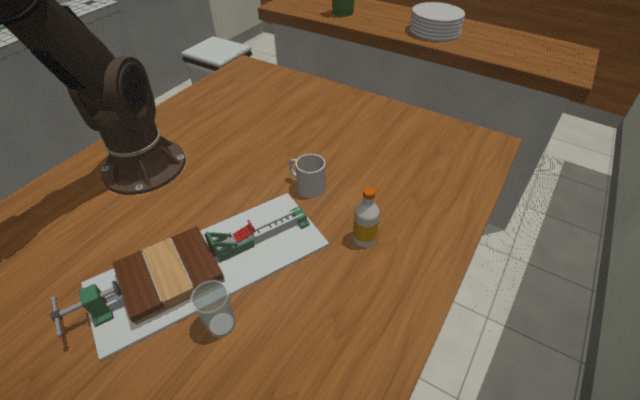

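View pics/side0.png

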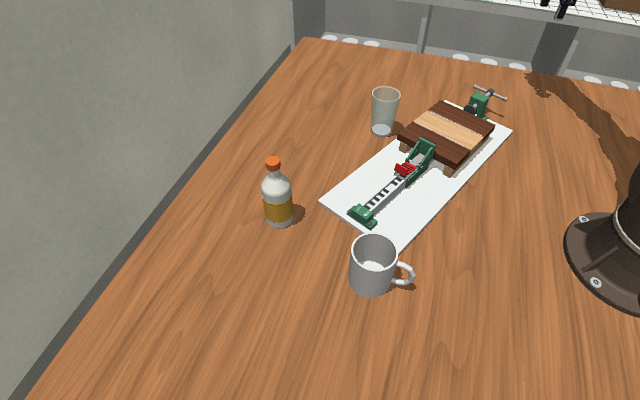

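The scene view shows the red release at about (243,232), the tail foot at (301,217), the mug at (310,175), the glue at (367,222) and the tumbler at (213,308). In the side view the release is at (404,169), the tail foot at (363,216), the mug at (373,265), the glue at (278,198) and the tumbler at (384,112).

```bash
cat > h.py <<'E'
import numpy as np, cv2
from rig import readout, eyes, robot
def cam(n):
    m=eyes.camera_model(n); f=200/np.tan(np.radians(m['vfov'])/2)
    return np.array([[f,0,m['cx']],[0,f,m['cy']],[0,0,1]]),m['D'],np.array(m['R']),np.array(m['t'])
def ray(c,p):
    K,D,R,t=c
    u=cv2.undistortPoints(np.array([[p]],float),K,D)[0,0]
    d=R.T@np.array([*u,1]); return -R.T@t,d/np.linalg.norm(d)
def onz(c,p,z):
    o,d=ray(c,p); return o+d*(z-o[2])/d[2]
def tri(rs):
    A=sum(np.eye(3)-np.outer(d,d) for o,d in rs); b=sum((np.eye(3)-np.outer(d,d))@o for o,d in rs)
    x=np.linalg.solve(A,b); return x,[np.linalg.norm((np.eye(3)-np.outer(d,d))@(x-o)) for o,d in rs]
def proj(c,X):
    K,D,R,t=c
    return cv2.projectPoints(np.array([X],float),cv2.Rodrigues(R)[0],t,K,D)[0][0,0]
def red(im):
    h=cv2.cvtColor(im,cv2.COLOR_RGB2HSV); return (((h[...,0]<6)|(h[...,0]>174))&(h[...,1]>170)&(h[...,2]>70)).astype(np.uint8)
def green(im):
    h=cv2.cvtColor(im,cv2.COLOR_RGB2HSV); return ((h[...,0]>55)&(h[...,0]<90)&(h[...,1]>90)).astype(np.uint8)
def blobs(m,a=15):
    n,l,s,c=cv2.connectedComponentsWithStats(m); return [(s[i].tolist(),c[i].round(1).tolist()) for i in range(1,n) if s[i][4]>=a]
E
python3 - <<'E'
from h import *
C={n:cam(n) for n in('scene','side')}
for n in C:
    im=cv2.imread(f'pics/{n}0.png')[:,:,::-1].copy()
    print(n,'red',blobs(red(im)),'green',blobs(green(im)))
def T(a,b): return tri([ray(C['scene'],a),ray(C['side'],b)])
print('red',T((243,232),(404,169)));print('tail',T((301,217),(363,216)))
for k,p,z in(('mug',(311,187),0),('glue',(366,241),0),('tum',(222,323),0)): print(k,onz(C['scene'],p,z))
for k,p,z in(('mug',(372,288),0),('glue',(279,222),0),('tum',(382,131),0)): print(k,onz(C['side'],p,z))
for n in C:
    im=cv2.imread(f'pics/{n}0.png'); x,y=dict(scene=(180,180),side=(330,110))[n]
    cv2.imwrite(f'pics/{n}_crop.png',cv2.resize(im[y:y+100,x:x+140],None,fx=5,fy=5,interpolation=cv2.INTER_CUBIC)[:,:])
a=cv2.imread('pics/scene_crop.png');b=cv2.imread('pics/side_crop.png')
cv2.imwrite('pics/crops.png',cv2.resize(np.vstack([a,b]),(420,600)))
E
```

```text
scene red [([234, 227, 17, 15, 115], [241.8, 233.9])] green [([80, 286, 18, 18, 219], [88.5, 294.0]), ([95, 311, 17, 13, 71], [104.0, 317.0])]
side red [([395, 162, 22, 14, 178], [404.4, 168.3])] green [([469, 93, 20, 27, 273], [479.4, 103.3]), ([406, 137, 30, 51, 537], [420.8, 156.7]), ([348, 204, 29, 25, 312], [362.5, 215.8])]
red (array([468.52920367, -72.37129735,  53.19669765]), [np.float64(1.9746814251689067), np.float64(1.974681425168862)])
tail (array([532.92318832,  61.72992781,  20.32529514]), [np.float64(4.4260525550768), np.float64(4.426052555076895)])
mug [485.18587344 187.38539694   0.        ]
glue [708.8005953   95.41387525   0.        ]
tum [ 554.88307724 -258.98053847    0.        ]
mug [ 4.76102294e+02  2.03743788e+02 -1.13686838e-13]
glue [695.49514204 111.63165256   0.        ]
tum [ 550.32335838 -259.39872854    0.        ]
```

View pics/crops.png

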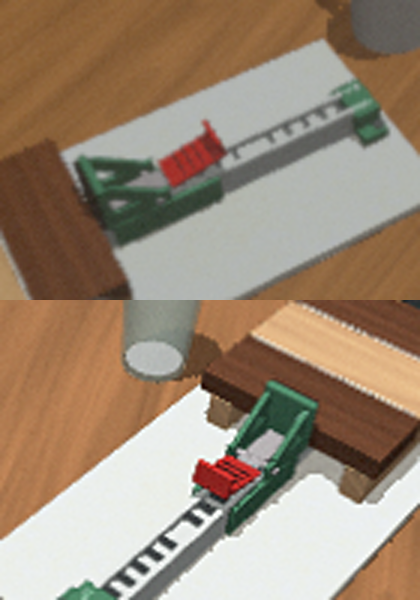

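The crops show the red lever with its lip at the tail end, and the bar running to the green tail foot. Next I go above the release with the gripper shut and look with the wrist camera.

>>> move_arm --motion '[[[0.1,-0.1,0,-0.05],[0.2,-0.2,0,-0.1],[0.3,-0.3,0,-0.15],[0.4,-0.4,0,-0.2],[0.5,-0.5,0,-0.23],[0.6,-0.6,0,-0.26],[0.7,-0.7,0,-0.26],[0.8,-0.79,0,-0.26]]]' --jaw -1

```text
clock: 1.1
eef_pos: [420.3, -152.8, 239.3]
tool_rot: [3.141, 0.0, 1.119]
force: [0.5, -0.7, -0.3]
width: -0.001
finger_force: 0.0
```

Run:
```python
from h import *
print(robot.nose_length); s=readout.sense(); print({k:s[k] for k in('clock','eef_pos','tool_rot','force','width','q')})
C=cam('wrist'); im=eyes.snapshot('wrist'); cv2.imwrite('pics/w1.png',im[:,:,::-1])
print(-C[2].T@C[3], C[2][2]); print(blobs(red(im)),blobs(green(im)))
```

```text
8.0
{'clock': 1.1, 'eef_pos': array([ 420.3430873 , -152.80355384,  239.34027488]), 'tool_rot': array([3.14135938e+00, 3.55441743e-04, 1.11917741e+00]), 'force': array([ 0.5469141 , -0.71954101, -0.33340008]), 'width': -0.0006315048544792895, 'q': array([ 0.59540903,  0.17859018, -0.41894512,  1.95599147,  0.08519285,
        1.02365459, -0.31361922])}
[449.49601894 -93.64279366 373.10608691] [-0.11388431 -0.23397511 -0.96554959]
[([310, 52, 32, 50, 1457], [325.5, 75.3])] [([304, 69, 45, 101, 1113], [326.0, 141.1])]
```

View pics/w1.png

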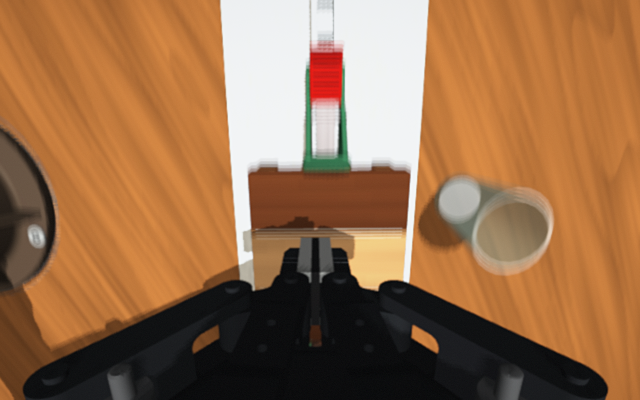

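The wrist view is blurred, with the release at (325,75), the bar vertical in the image and the gripper well aligned. It has settled now, so I take it again.

```bash
cat > m.py <<'E'
from h import *
import sys
s=readout.sense(); C=cam('wrist'); im=eyes.snapshot('wrist'); cv2.imwrite(f'pics/{sys.argv[1]}.png',im[:,:,::-1])
print(s['clock'],s['eef_pos'],s['tool_rot'],np.abs(s['joint_velocities']).max())
r=red(im); print(blobs(r),blobs(green(im)))
# white board edges -> bar direction, at z=12
h=cv2.cvtColor(im,cv2.COLOR_RGB2HSV); w=((h[...,1]<40)&(h[...,2]>170)).astype(np.uint8)
n,l,st,c=cv2.connectedComponentsWithStats(w); 
big=l==1+st[1:,4].argmax() if n>1 else w>0
E=[]
for side in(0,1):
    P=[]
    for v in range(5,160,5):
        x=np.flatnonzero(w[v])
        if len(x)>20: P.append(onz(C,((x[0]-.5,x[-1]+.5)[side],v),12)[:2])
    vx,vy,x0,y0=cv2.fitLine(np.array(P,np.float32),cv2.DIST_HUBER,0,.01,.01).ravel(); a=np.arctan2(vy,vx)%np.pi
    print('edge',side,a,x0,y0); E.append((a,np.array([x0,y0])))
a=np.mean([e[0] for e in E]); u=np.array([np.cos(a),np.sin(a)]); nrm=np.array([-u[1],u[0]])
print('yaw',a,'mid n',np.mean([nrm@e[1] for e in E]),'width',nrm@E[0][1]-nrm@E[1][1])
v,x=np.nonzero(r); 
for q,p in(('low',(x.mean(),v.max()+.5)),('top',(x.mean(),v.min()-.5)),('cen',(x.mean(),v.mean()))):
    for z in(48,57,70):
        X=onz(C,p,z); print(q,z,X.round(1),'u',(u@X[:2]).round(1),'n',(nrm@X[:2]).round(1))
np.savez(f'{sys.argv[1]}.npz',K=C[0],D=C[1],R=C[2],t=C[3])
E
python3 m.py w2
```

```text
1.15 [ 424.39818341 -144.4277236   239.8693892 ] [ 3.14004954 -0.00453022  1.12804462] 0.21955107889413322
[([310, 65, 33, 55, 1676], [325.5, 91.9])] [([302, 81, 49, 104, 1304], [325.9, 157.9])]
edge 0 1.1292294 382.1673 -15.288121
edge 1 1.1277015 570.3204 -104.361404
yaw 1.1284654 mid n -456.01624 width 208.17212
low 48 [459.6 -95.4  48. ] u 110.5 n -456.2
low 57 [459.5 -95.1  57. ] u 110.7 n -455.9
low 70 [459.2 -94.7  70. ] u 110.9 n -455.5
top 48 [480.9 -49.7  48. ] u 160.9 n -455.9
top 57 [480.1 -50.7  57. ] u 159.7 n -455.6
top 70 [479.  -52.2  70. ] u 157.9 n -455.2
cen 48 [470.5 -72.1  48. ] u 136.2 n -456.1
cen 57 [470.  -72.5  57. ] u 135.6 n -455.8
cen 70 [469.3 -73.   70. ] u 134.9 n -455.4
```

>>> move_arm --motion '[[[0.08,0,0,0],[0.08,0,0,0],[0.08,0,0,0],[0.08,0,0,0]]]'

```text
clock: 1.7
eef_pos: [436.9, -119.7, 239.1]
tool_rot: [-3.141, 0.001, 1.118]
force: [0.5, 0.1, 0.7]
width: 0.001
finger_force: 0.0
```

```bash
python3 m.py w3
```

```text
1.7 [ 436.8806601  -119.70360464  239.13728013] [-3.14125052e+00  5.25941207e-04  1.11777126e+00] 0.003910222592090431
[([309, 96, 33, 52, 1571], [324.6, 120.8])] [([302, 109, 48, 105, 1391], [325.0, 187.0])]
edge 0 1.1273615 394.01657 9.415502
edge 1 1.1276206 581.17316 -81.621376
yaw 1.127491 mid n -455.9489 width 208.11401
low 48 [459.4 -95.6  48. ] u 110.7 n -456.0
low 57 [459.6 -94.7  57. ] u 111.6 n -455.8
low 70 [459.9 -93.3  70. ] u 113.0 n -455.4
top 48 [480.7 -51.2  48. ] u 159.9 n -456.2
top 57 [480.3 -51.5  57. ] u 159.5 n -455.9
top 70 [479.7 -51.8  70. ] u 158.9 n -455.6
cen 48 [470.5 -72.5  48. ] u 136.4 n -456.1
cen 57 [470.4 -72.1  57. ] u 136.6 n -455.9
cen 70 [470.2 -71.7  70. ] u 137.0 n -455.5
```

View pics/w3.png

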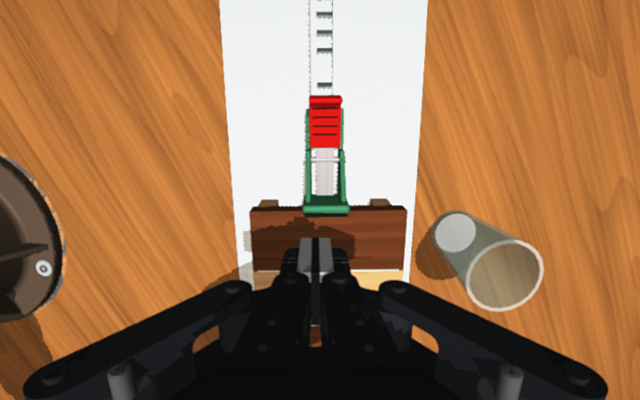

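The settled view shows the release at rows 96 to 148 around column 325, and the lip at rows 96 to 108. The bar yaw is 1.128, and the pad centre is near u=135, n=-456. I move above the pad and come down to a hover.

>>> move_arm --motion '[[[0.114,0.018,0,-0.003],[0.114,0.018,0.1,-0.003],[0.114,0.018,0.2,-0.003],[0.114,0.018,0.29,-0.003],[0.114,0.018,0.31,-0.003],[0.114,0.018,0.31,-0.003],[0.114,0.018,0.31,-0.003]]]'

```text
clock: 2.62
eef_pos: [471.6, -71.4, 85.9]
tool_rot: [3.139, -0.001, 1.129]
force: [-0.1, 0.9, -0.4]
width: 0.003
finger_force: 0.0
```

Run:
```python
from h import *
s=readout.sense();p=s['eef_pos']; print(p,s['tool_rot'],'u',p[0]*.4284+p[1]*.9036,'n',-p[0]*.9036+p[1]*.4284,s['force'])
o=[]
for n,(x,y) in dict(scene=(180,160),side=(330,90)).items():
    im=eyes.snapshot(n)[:,:,::-1]; o.append(cv2.resize(im[y:y+100,x:x+140],(560,400),interpolation=cv2.INTER_CUBIC)[:, :])
cv2.imwrite('pics/hov.png',cv2.resize(np.hstack(o),(800,286)))
```

```text
[471.64655056 -71.41957129  85.94534085] [ 3.13887171e+00 -7.39958884e-04  1.12858208e+00] u 137.51865764609602 n -456.7759674232555 [-0.056039    0.8944402  -0.36571356]
```

View pics/hov.png

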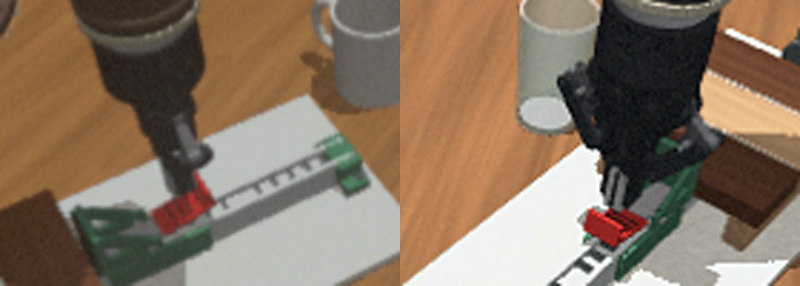

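Both views show the closed fingertips over the pad and clear of the lip. I press in small steps.

>>> move_arm --motion '[[[-0.004,-0.001,0.02,0],[-0.004,-0.001,0.035,0],[-0.004,-0.001,0.045,0],[-0.004,-0.001,0.05,0],[-0.004,-0.001,0.055,0],[-0.004,-0.001,0.055,0]]]'

```text
clock: 3.48
eef_pos: [469.3, -72.5, 56.9]
tool_rot: [3.141, -0.0, 1.129]
force: [-1.2, 3.4, 7.2]
width: 0.001
finger_force: 3.4
```

>>> move_arm --motion '[[[0,0,0.004,0],[0.01,0,0.004,0],[0.02,0,0.004,0],[0.03,0,0.004,0],[0.04,0,0.004,0],[0.05,0,0.004,0]]]'

```text
clock: 4.22
eef_pos: [479.8, -50.5, 55.8]
tool_rot: [3.141, 0.001, 1.129]
force: [-5.7, 0.5, 21.0]
width: 0.001
finger_force: 10.4
```

Run:
```python
from h import *
C=cam('side')
for r in range(1):
    im=eyes.snapshot('side'); cv2.imwrite('pics/s_mid.png',im[:,:,::-1]); b=blobs(red(im)); print(b,blobs(green(im)))
    for s,c in b: X=onz(C,c,52); print(X, X[0]*.4284+X[1]*.9036)
im=cv2.imread('pics/side0.png')[:,:,::-1].copy(); c=blobs(red(im))[0][1]; X=onz(C,c,55); print('before',X[0]*.4284+X[1]*.9036)
```

```text
[([387, 173, 23, 14, 128], [396.5, 179.6])] [([469, 93, 20, 27, 270], [479.3, 103.2]), ([415, 152, 6, 5, 15], [417.9, 154.1]), ([400, 165, 25, 28, 172], [411.1, 178.1]), ([348, 204, 29, 25, 314], [362.3, 215.7])]
[480.35293185 -34.2922743   52.        ] 174.79669694955288
before 136.76466508172223
```

The jaw is moving with the tool, so I keep pushing.

>>> move_arm --motion '[[[0.02,0,0,0],[0.04,0,0,0],[0.06,0,0,0],[0.08,0,0,0],[0.1,0,0,0],[0.12,0,0,0],[0.14,0,0,0],[0.16,0,0,0]]]'

```text
clock: 5.28
eef_pos: [514.3, 22.0, 55.9]
tool_rot: [3.141, 0.001, 1.129]
force: [-4.1, -1.3, 19.5]
width: 0.002
finger_force: 9.5
```

>>> move_arm --motion '[[[0.008,0,0,0],[0.016,0,0,0],[0.022,0,0,0],[0.028,0,0,0],[0.034,0,0,0],[0.034,0,0,0]]]'

```text
clock: 6.02
eef_pos: [521.8, 37.8, 55.9]
tool_rot: [3.14, -0.0, 1.129]
force: [-4.1, 1.7, 18.3]
width: 0.002
finger_force: 8.7
```

>>> move_arm --motion '[[[0.004,0,0,0],[0.008,0,0,0],[0.01,0,0,0],[0.012,0,0,0],[0.012,0,0,0]]]'

```text
clock: 6.65
eef_pos: [522.2, 38.6, 55.6]
tool_rot: [-3.141, 0.007, 1.126]
force: [-10.2, -11.9, 26.6]
width: -0.003
finger_force: 13.2
```

Run:
```python
from h import *
o=[]
for n,(x,y) in dict(scene=(210,160),side=(310,130)).items():
    im=eyes.snapshot(n)[:,:,::-1]; o.append(cv2.resize(im[y:y+100,x:x+140],(400,286),interpolation=cv2.INTER_CUBIC))
cv2.imwrite('pics/end.png',np.hstack(o)); print(readout.sense()['force'])
```

```text
[ -9.8661486  -11.3919382   26.77119745]
```

View pics/end.png

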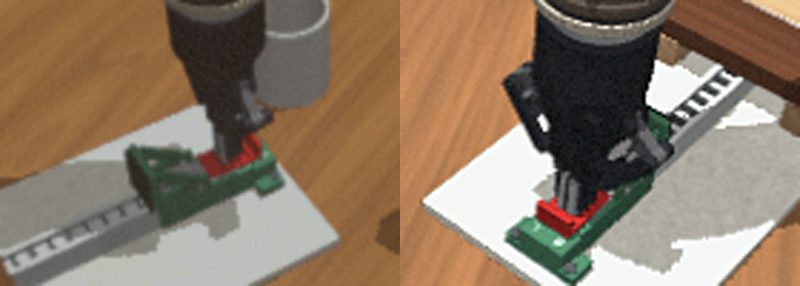

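The jaw is against the tail foot in both views. I ease the push and lift straight off.

>>> move_arm --motion '[[[-0.008,0,0,0],[-0.009,0,-0.012,0],[-0.01,0,-0.024,0],[-0.013,0,-0.035,0],[-0.016,0,-0.05,0],[-0.016,0,-0.1,0],[-0.016,0,-0.2,0],[-0.016,0,-0.3,0]]]'

```text
clock: 7.75
eef_pos: [519.9, 35.8, 206.2]
tool_rot: [-3.141, 0.0, 1.129]
force: [1.5, 0.3, 0.3]
width: 0.001
finger_force: 0.0
```

>>> move_arm --motion '[[[-0.12,0,0,0],[-0.2,0,0,0],[-0.2,0,0,0],[-0.2,0,0,0]]]'

```text
clock: 8.25
eef_pos: [477.9, -54.0, 205.1]
tool_rot: [3.141, -0.001, 1.129]
force: [-0.3, 0.6, 0.4]
width: 0.002
finger_force: 0.0
```

```bash
python3 m.py w5
python3 - <<'E'
from h import *
w=cv2.imread('pics/w5.png'); im=eyes.snapshot('side')[:,:,::-1]
o=[cv2.resize(w,(400,250)),cv2.resize(im[130:230,310:470],(400,250),interpolation=cv2.INTER_CUBIC)]
cv2.imwrite('pics/fin.png',np.hstack(o)); print(readout.sense()['force'])
E
```

```text
8.25 [477.91845527 -54.0483082  205.08289597] [ 3.14124753e+00 -7.00852467e-04  1.12916222e+00] 0.01820978774100446
[([297, 34, 39, 65, 2257], [316.1, 65.3])] [([282, 24, 69, 148, 2606], [316.1, 103.1])]
edge 0 1.124604 426.06107 76.45902
edge 1 1.1263471 611.09296 -18.667881
yaw 1.1254755 mid n -455.55478 width 207.96185
low 48 [512.  15.  48.] u 234.0 n -455.6
low 57 [511.8  14.7  57. ] u 233.7 n -455.6
low 70 [511.5  14.2  70. ] u 233.2 n -455.5
top 48 [533.9  61.5  48. ] u 285.5 n -455.4
top 57 [533.1  59.8  57. ] u 283.6 n -455.4
top 70 [531.9  57.2  70. ] u 280.8 n -455.3
cen 48 [523.4  39.2  48. ] u 260.8 n -455.5
cen 57 [522.9  38.1  57. ] u 259.6 n -455.5
cen 70 [522.1  36.6  70. ] u 257.9 n -455.4
[-0.08074514 -0.07550513  0.00722877]
```

View pics/fin.png

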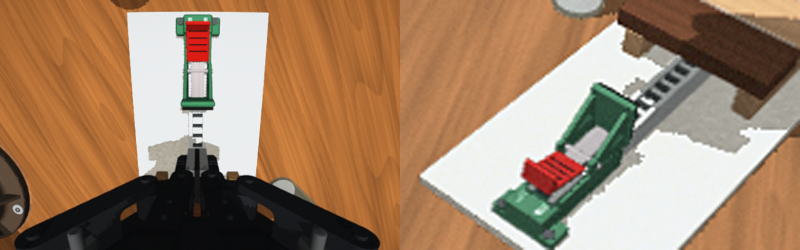

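The jaw sits at the tail foot, with about 122 mm of travel. The release is sprung up, and the board has not moved.

```bash
python3 -c "
from rig import robot; print(robot.hand_in())"
```

```text
the job is handed in; nothing more can be done
None
```

I pressed the release, pushed the jaw back about 122 mm to the end stop and let the release spring up. I never touched the board, glue bottle, tumbler or mug, and I handed the job in at about 8 s; the hand-in returned no verdict.

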